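# Open the latched test box

## Task

Open the grey test box on the bench so that the board inside can be got at: lift the steel paddle on its lid to release the latch, then swing the lid up and all the way back to its stop. Let go so that the paddle springs back flat on the lid, and leave the small things standing round the box where they are.

Things in the scene. Friction and masses are not known exactly. Their poses are not given: they have to be found in the camera images.
- test_box: Grey sheet-metal test box fixed to the bench, 140 (x) x 180 (y) mm, 90 high with its lid (184 wide). Origin: centre of its underside, on the bench; x from its front to its back, y left, z up. The front, with two coaxial sockets 40 up and 55 mm either side of the middle, standing 12 mm out, faces the robot within 0.35 rad. A paddle latch is on the lid's front-to-back centre line.
- lid (a joint): Lid angle (rad): 0 shut, grows as its front edge swings up and back about the hinge, stop at 1.85 (16 degrees past upright). A stiff friction hinge (0.3 N m; lid about 0.2 kg) keeps it at any angle where it is left; swinging it takes about 3 N at the paddle. Latched shut, with about 0.01 rad of play, until the paddle releases it.
- lid_hinge (a point): Middle of the lid's hinge line, which runs along the box's y axis at the back: 73.5 mm behind the box's centre, 87.5 mm above the bench.
- paddle (a joint): Angle of the bare-steel paddle relative to the lid (rad): 0 flat along the lid, grows as its front end is lifted (turns the same way as the lid), stop at 0.6. A spring returns it to 0 (1 N at the lip to start, about 2 N at the stop). Its hidden pawl hooks under a bar in the box and is clear at 0.25 to 0.3; pulling the lifted paddle further then swings the lid.
- paddle_pivot (a point): Middle of the paddle's pivot pin, parallel to the hinge: 106.5 mm in front of the hinge line and 10.5 mm higher when the lid is shut. Moves with the lid.
- paddle_lip (a point): Centre of the turned-down lip at the paddle's front end: 5 mm thick, 36 wide (along the hinge), 17 high. 77.5 mm in front of the pivot, 4 below it; 94 above the bench when shut. It overhangs the lid's front by 33 mm with free space below, to be pinched across its width from above or hooked from beneath. Paddle plate: 36 wide, 5 thick, 7 above the lid. Moves with the paddle.
- tape: Bystander: black roll of tape lying flat, 62 x 59 x 19 mm, loose on the bench close to the box; origin at the centre of its underside. To be left alone.
- magnifier: Bystander: black conical eye loupe, 35 x 35 x 30 mm, loose on the bench close to the box; origin at the centre of its underside. To be left alone.
- cell: Bystander: cylindrical AA cell lying down, 14 x 50 x 14 mm, loose on the bench close to the box; origin at the centre of its underside. To be left alone.
- battery: Bystander: 9 V block battery standing upright, 18 x 26 x 49 mm, loose on the bench close to the box; origin at the centre of its underside. To be left alone.

How it is judged:
On the way:
1. the paddle is lifted far enough to withdraw the pawl (value of joint paddle above 0.2 rad), for 0.02 s.
At the end, for the whole second after the job is handed in: The lid stands at rest, swung back to more than 1.65 rad (its stop is at 1.85), and the paddle has sprung back to within 0.1 rad of flat (value of joint lid above 1.65 rad and value of joint paddle below 0.1 rad and velocity of joint lid between -0.1 and 0.1 rad/s); the robot touches nothing.
It fails at once if the tape is shifted by more than 20 mm or knocked over (distance of tape from where it was at the start of the episode above 0.02 m or angle between tape's own z axis and vertical above 0.5 rad).
It fails at once if the magnifier is shifted by more than 20 mm or knocked over (distance of magnifier from where it was at the start of the episode above 0.02 m or angle between magnifier's own z axis and vertical above 0.5 rad).
It fails at once if the cell is shifted by more than 20 mm or knocked over (distance of cell from where it was at the start of the episode above 0.02 m or angle between cell's own z axis and vertical above 0.5 rad).
It fails at once if the battery is shifted by more than 20 mm or knocked over (distance of battery from where it was at the start of the episode above 0.02 m or angle between battery's own z axis and vertical above 0.5 rad).
It also fails if it takes over 38 s, if anything falls off the work surface, if the arm or the gripper's body presses on something with over 40 N, if the wrist force passes 120 N, or if a joint passes its speed limit or range.

## Robot

A 6-joint arm with a two-finger parallel gripper is mounted at the origin on a cart in front of the work surface, level with it; the furniture and walls round the work are solid. World frame = base frame: x ahead of the robot, y to its left, z up, the work surface at z = 0. Lengths are in m, angles in rad, forces in N, time in s.
With the tool pointing down it reaches from about 0.325 to 0.85 m from the base axis. Payload 4.4 kg.
Tool frame: the origin (TCP) lies on the mounting face of the last link; the fingertips stand 199 mm ahead of it and the grasp point (between the pads) lies 180 mm ahead of it; z points along the fingers, y is the line along which they close (so a half turn about z gives the same grasp; the last joint's range is limited). The gripper opens to 94 mm and grips with 3 to 60 N. Pads are 16 mm wide; open, the fingers measure 119 mm over their backs; the gripper's body (75 mm by 177 mm) begins 78 mm behind the grasp point.
Start: joints at [-1.415, 0.207, 1.542, -0, 1.393, -0.15], TCP at [0.174, -0.548, 0.405] pointing down, gripper open.
Joint ranges: [-2.73, 2.73], [-0.86, 2.22], [0.23, 2.46], [-1.11, 4.25], [0.08, 2.63], [-2.82, 2.82]. Speed limits (rad/s): [2.79, 2.79, 3.14, 3.14, 3.14, 3.14].

## Interface

Orientations are given as a 3x3 rotation matrix whose columns are the frame's x, y, z axes.
In Python, from workcell import * gives the robot as it stands. Calls block until the motion is done:
- move_to(position, orientation): joint-space move of the TCP to a pose.
- servo_line(position, velocity=0.15, rotation=None, threshold=None): straight line of the TCP; rotation=None keeps the orientation; velocity is the mean speed in m/s. With threshold (N) it stops when the force on the tool has changed by that much, and returns True; else False.
- move_j(angles): joint-space move.
- move_gripper(opening, grip_force=None): finger opening in m; grip_force is the grip in N (None keeps the last); returns when the fingers have stopped.
- wait(seconds).
- inverse_kinematics(position, orientation): joint angles nearest the present ones, or None.
- read_state(): the state.
- capture(name): name is "scene" or "side" or "wrist"; returns a dict with "pixels" (480x640x3 uint8, red, green, blue), "fx", "fy", "cx", "cy" (pixels), "k1" (the pictures are not rectified: a ray, as slopes to the right and down, at radius r is drawn at 1 + k1 r^2 times it, then the intrinsics apply), "extrinsics" (4x4, takes a point from camera to world coordinates); the wrist camera has in their place "hand_eye" (4x4, takes a point from camera to tool coordinates, whose origin is the TCP and whose axes are the flange's). Camera axes: x right, y down, z forward; pixel columns grow to the right and rows downward; lengths in m; the calibration is good to about 2 mm. A picture is of the moment at which its call begins: read the wrist's pose just before it. There is no depth.
A pose or a line that the arm cannot do raises MotionError and nothing moves.
- hand_in(): hands the job in; it is judged then, once.
The state is a dict: "time_s": time; "q": joint angles; "dq": joint speeds; "joint_torque": joint torques, N m; "tcp_pos": TCP position; "eef_rot": TCP orientation; "force": force on the tool from outside, world axes, zero at the start; "torque": the same for the moment, N m; "opening": finger opening in m; "grasp_force": force on a finger pad.
Only numpy, scipy, OpenCV 4.12 (cv2) and the standard library are available. Lean on these libraries where they do the work, as an engineer would, in place of code of your own. Each camera call takes 0.05 s, during which the arm holds its last target. There are 200 camera calls.

## Working session

There is one attempt and no reset: what is moved stays moved. The work goes in short steps, each a Python script; the robot and the scene stay as the last script left them, time stands still between calls to the robot, and variables do not carry over. Pictures are saved under pics/ and viewed, at most 10 in all, crops included, and the job is handed in when it is done.

```bash
mkdir -p pics; ls
python3 - <<'E'
from workcell import *
import cv2, numpy as np
for n in ("scene","side"):
    c=capture(n); cv2.imwrite(f"pics/{n}.png",c["pixels"][:,:,::-1]); print(n,c["fx"],c["fy"],c["cx"],c["cy"],c["k1"],np.round(c["extrinsics"],4).tolist())
print(read_state()["time_s"])
E
```

```text
pics
scene 533.3837130315225 533.3837130315225 317.2356185198831 235.2272175624105 0.023433545971031172 [[-0.768, -0.4298, 0.4749, 0.1556], [-0.6402, 0.5375, -0.5489, 0.4046], [-0.0193, -0.7256, -0.6879, 0.671], [0.0, 0.0, 0.0, 1.0]]
side 614.52848312013 614.52848312013 325.98215514528954 234.05862519213645 -0.19072955205519215 [[-0.9783, -0.1112, 0.175, 0.3654], [-0.2073, 0.5338, -0.8198, 0.7528], [-0.0023, -0.8383, -0.5452, 0.6422], [0.0, 0.0, 0.0, 1.0]]
0.1
```

View pics/scene.png

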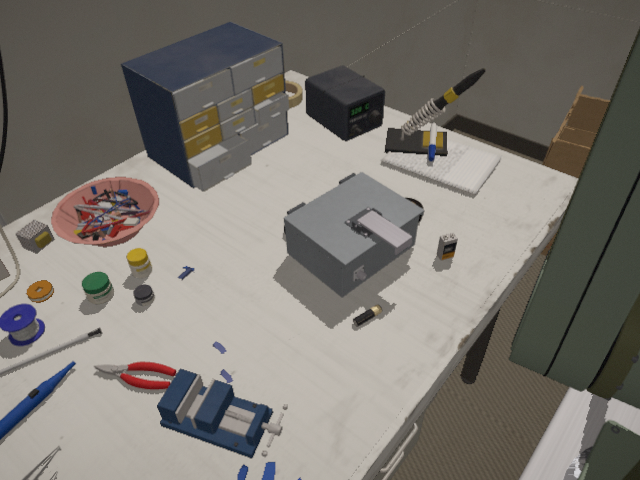

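View pics/side.png

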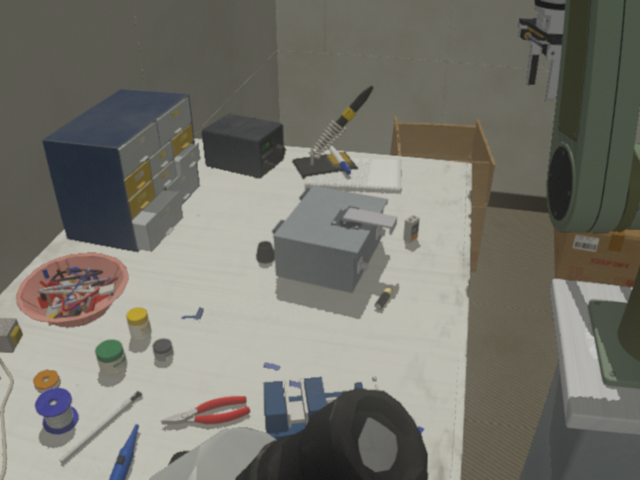

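The box has its paddle pointing toward the robot. The cell is at the front left (scene 368,315), the battery at the front right (448,245), the tape behind it on the right, and the loupe on its left. I'll zoom in for the corners.

Run:
```python
import cv2, numpy as np
a=cv2.imread("pics/scene.png")[165:345,275:475]; b=cv2.imread("pics/side.png")[180:320,245:445]
cv2.imwrite("pics/c1.png",cv2.resize(a,None,fx=3.3,fy=3.3,interpolation=cv2.INTER_CUBIC)) if 0 else cv2.imwrite("pics/c1.png",cv2.resize(a,(600,540),interpolation=cv2.INTER_CUBIC))
cv2.imwrite("pics/c2.png",cv2.resize(b,(800,560),interpolation=cv2.INTER_CUBIC))
```

```text
(no output)
```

View pics/c1.png

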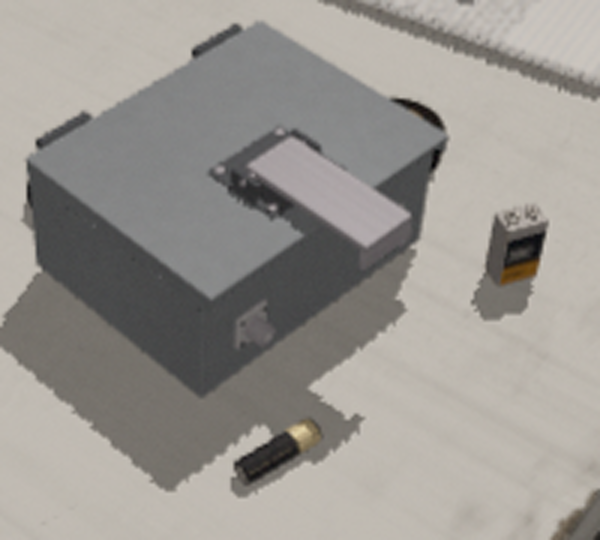

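View pics/c2.png

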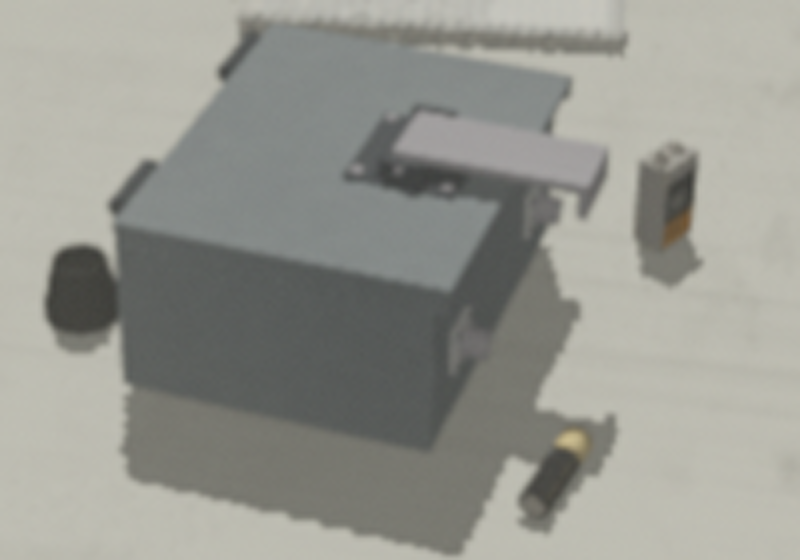

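The lid corners in the scene crop are BL (28,157), BR (262,22), FR (446,137) and FL (212,300). In the side crop they are (117,225), (265,25), (570,78) and (448,292). The paddle's front edge is clear in both views. Next I cast rays from these pixels.

```bash
cat > geo.py <<'E'
import numpy as np, cv2
CAM={"scene":(533.3837,317.2356,235.2272,.0234335,np.array([[-0.768,-0.4298,0.4749,0.1556],[-0.6402,0.5375,-0.5489,0.4046],[-0.0193,-0.7256,-0.6879,0.671]])),
"side":(614.5285,325.982,234.0586,-.19072955,np.array([[-0.9783,-0.1112,0.175,0.3654],[-0.2073,0.5338,-0.8198,0.7528],[-0.0023,-0.8383,-0.5452,0.6422]]))}
def cast(n,px,z):
    f,cx,cy,k,E=CAM[n]
    K=np.array([[f,0,cx],[0,f,cy],[0,0,1.]])
    u=cv2.undistortPoints(np.array(px,float).reshape(-1,1,2),K,np.array([k,0,0,0.]))[:,0]
    d=np.c_[u,np.ones(len(u))]@E[:,:3].T
    return E[:,3]+d*((z-E[2,3])/d[:,2])[:,None]
E
python3 - <<'E'
from geo import *
np.set_printoptions(precision=4,suppress=True)
S={"scene":lambda p:np.array(p)/3+[275,165],"side":lambda p:np.array(p)/4+[245,180]}
L={"scene":[(28,157),(262,22),(446,137),(212,300)],"side":[(117,225),(265,25),(570,78),(448,292)]}
P={"scene":[(410,213),(360,249)],"side":[(608,150),(590,190)]}
B={"scene":[(235,470),(250,482),(320,432),(492,275),(530,285)],"side":[(522,500),(585,440),(640,240),(660,250),(45,300),(115,320)]}
for n in L:
    c=cast(n,S[n](L[n]),.09)[:,:2]; print(n,c.tolist())
    y=(c[0]+c[3]-c[1]-c[2]); x=c[0]+c[1]-c[2]-c[3]
    print(" centre",c.mean(0),"yaw",np.arctan2(-y[0],y[1]),np.arctan2(x[1],x[0]),np.linalg.norm(x)/2,np.linalg.norm(y)/2)
    p=cast(n,S[n](P[n]),.1025)[:,:2]; print(" lip",p.mean(0),np.linalg.norm(p[0]-p[1]))
    print(" by",cast(n,S[n](B[n]),.005)[:,:2].tolist())
E
```

```text
scene [[0.6263562448423411, -0.05804836633449861], [0.5987004626531602, -0.23636115939936803], [0.45703489712738243, -0.21423842182464564], [0.48215739335077434, -0.03589151678308966]]
 centre [ 0.5411 -0.1361] yaw -0.14691320066182484 -0.153675874002904 0.14463674045062588 0.18027179960102022
 lip [ 0.4361 -0.1196] 0.038159525421616845
 by [[0.4473245065637397, -0.01244079546181498], [0.4367815111040415, -0.011179510454783215], [0.4275591626206583, -0.06036444879966263], [0.41643305037658496, -0.21695737669550103], [0.3955404607773419, -0.22351064803584791]]
side [[0.6244402175153632, -0.05375457873386702], [0.6037795478137475, -0.23274151382325647], [0.4574990702352836, -0.21233513742188892], [0.48350044218144467, -0.0339748029344058]]
 centre [ 0.5423 -0.1332] yaw -0.12984431882145822 -0.1390116542445419 0.14500896568123048 0.1801904667322781
 lip [ 0.434  -0.1167] 0.03308552209412506
 by [[0.44769390336668474, -0.015484007376630693], [0.4274184318056126, -0.059647297709659375], [0.42033022155737987, -0.21557065281771148], [0.41026968904129923, -0.2090358494953809], [0.679244031753778, -0.11146157664267198], [0.6437842512186946, -0.1029918794709399]]
```

```bash
cat >> geo.py <<'E'
YAW=-0.142
bx=np.array([np.cos(YAW),np.sin(YAW),0]); by=np.array([-np.sin(YAW),np.cos(YAW),0]); Z=np.array([0,0,1.])
def R(s): return np.c_[np.cross(s*by,-Z),s*by,-Z]
E
python3 - <<'E'
from workcell import *
from geo import *
np.set_printoptions(precision=4,suppress=True)
p=np.array([.435,-.1187,.40]); best=None
for s in (1,-1):
    for name,q in (("hover",p),("top",np.array([.665,-.15,.46]))):
        print(s,name,inverse_kinematics(q,R(s)))
s=1 if abs(np.array(inverse_kinematics(p,R(1)))[5]) < abs(np.array(inverse_kinematics(p,R(-1)))[5]) else -1
print(s); move_to(p,R(s))
st=read_state(); c=capture("wrist"); cv2.imwrite("pics/w.png",c["pixels"][:,:,::-1])
print(st["tcp_pos"],st["opening"],st["time_s"],c["fx"],c["cx"],c["cy"],c["k1"])
T=np.eye(4);T[:3,:3]=st["eef_rot"];T[:3,3]=st["tcp_pos"]
np.save("wE.npy",T@np.array(c["hand_eye"])); print(T@np.array(c["hand_eye"]))
E
```

```text
1 hover [-0.4587 -0.0599  1.8366 -0.      1.3649 -1.8875]
1 top [-0.3486  0.4009  1.1796 -0.      1.561  -1.7774]
-1 hover [-0.4587 -0.0599  1.8366 -0.      1.3649  1.2541]
-1 top [-0.3486  0.4009  1.1796 -0.      1.561   1.3642]
-1
[ 0.4351 -0.1193  0.4001] 0.09401589671937335 1.925 421.8203083451785 315.6252816337225 242.04835361369135 -0.09287481308710402
[[-0.142  -0.9516 -0.2726  0.5158]
 [-0.9899  0.1365  0.0393 -0.1295]
 [-0.0002  0.2754 -0.9613  0.3811]
 [ 0.      0.      0.      1.    ]]
```

View pics/w.png

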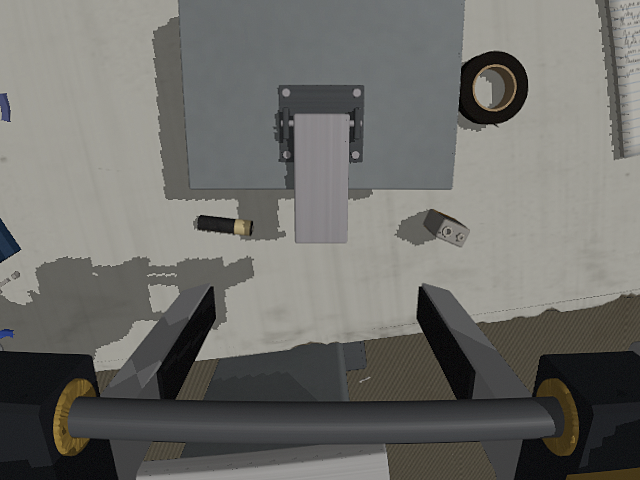

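The wrist view shows the paddle's front edge from (295,242) to (348,243). The lid's front corners are at (189,188) and (453,188). Next I cast these, then grasp.

Run:
```python
from geo import *
np.set_printoptions(precision=4,suppress=True)
CAM["wrist"]=(421.8203,315.6253,242.0484,-.0928748,np.load("wE.npy")[:3])
e=cast("wrist",[(295,242),(348,243)],.1025); c=cast("wrist",[(189,188),(453,188)],.09)
print(e,e.mean(0),np.linalg.norm(e[1]-e[0])); print(c,c.mean(0),np.linalg.norm(c[1]-c[0]))
d=c[0]-c[1]; print(np.arctan2(-d[0],d[1])); m=e.mean(0)+.0025*bx; print("lip",m,"hinge",m+.184*bx,"hinge from lid edge",c.mean(0)+.151*bx)
```

```text
[[ 0.4389 -0.1041  0.1025]
 [ 0.433  -0.1401  0.1025]] [ 0.4359 -0.1221  0.1025] 0.03644290716759908
[[ 0.4848 -0.0356  0.09  ]
 [ 0.4586 -0.2184  0.09  ]] [ 0.4717 -0.127   0.09  ] 0.18471855133214096
-0.14215145323293546
lip [ 0.4384 -0.1224  0.1025] hinge [ 0.6206 -0.1485  0.1025] hinge from lid edge [ 0.6212 -0.1484  0.09  ]
```

```bash
cat >> geo.py <<'E'
LIP=np.array([.4378,-.1218,.094]); H=LIP+.184*bx; H[2]=.0875
def tcp(th,ph):
    rot=lambda a,v: np.array([v[0]*np.cos(a)+v[1]*np.sin(a),-v[0]*np.sin(a)+v[1]*np.cos(a)])
    v=rot(th,np.array([-.1065,.0105])+rot(ph,np.array([-.0775,-.004])))
    return H+v[0]*bx+v[1]*Z+.18*Z
E
python3 - <<'E'
from workcell import *
from geo import *
np.set_printoptions(precision=4,suppress=True)
print(tcp(0,0),tcp(0,.4),tcp(1.8,.1))
def rep(t):
    s=read_state(); print(t,np.array(s["tcp_pos"]),"F",np.array(s["force"]),"g",s["opening"],s["grasp_force"],s["time_s"])
servo_line(tcp(0,0)+.04*Z,.25,threshold=15) 
print(servo_line(tcp(0,0),.1,threshold=8)); rep("down")
move_gripper(.03,20); rep("closed")
for ph in (.12,.24,.36):
    servo_line(tcp(0,ph),.04); rep(ph)
cv2.imwrite("pics/s1.png",cv2.resize(capture("side")["pixels"][140:340,225:465,::-1],None,fx=2.5,fy=2.5))
E
```

```text
[ 0.4378 -0.1218  0.274 ] [ 0.4423 -0.1224  0.3045] [ 0.6751 -0.1557  0.4435]
False
down [ 0.4383 -0.122   0.275 ] F [ 0.1966 -0.0179  1.2157] g 0.09418733118168189 0.0 3.0167
closed [ 0.4377 -0.1224  0.274 ] F [-2.0977 -4.3444 -0.481 ] g 0.035860723847059524 19.999972879886627 3.9417
0.12 [ 0.4378 -0.1225  0.2833] F [ 0.2902 -4.996  -2.1915] g 0.03566900107836935 19.99969281256199 4.325
0.24 [ 0.439  -0.1226  0.2925] F [-1.1909 -4.8519 -3.0536] g 0.03585889996436594 19.99949611723423 4.7083
0.36 [ 0.4412 -0.1229  0.3014] F [-0.7386 -4.931  -3.5187] g 0.03549873694786401 19.99959334731102 5.0917
```

View pics/s1.png

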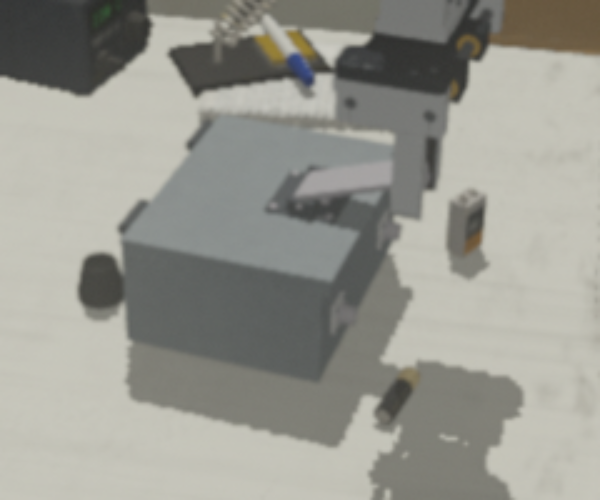

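The paddle is lifted at about 0.36 rad, the lid is still shut, and the forces are small. Now I swing the lid.

Run:
```python
from workcell import *
from geo import *
np.set_printoptions(precision=3,suppress=True)
def rep(t):
    s=read_state(); print(round(t,2),np.array(s["tcp_pos"]),"F",np.array(s["force"]),"g",round(s["opening"],4),s["time_s"])
    return np.linalg.norm(s["force"])
for th in np.linspace(.12,1.8,15):
    servo_line(tcp(th,.36),.06)
    if rep(th)>25: break
cv2.imwrite("pics/s2.png",cv2.resize(capture("side")["pixels"][60:340,205:485,::-1],None,fx=2,fy=2))
```

```text
0.12 [ 0.446 -0.124  0.323] F [-0.398 -5.977 -1.97 ] g 0.0356 5.6583
0.24 [ 0.454 -0.125  0.343] F [-1.521 -6.509 -1.632] g 0.0357 6.175
0.36 [ 0.464 -0.126  0.362] F [-1.94  -5.999 -0.567] g 0.0355 6.6917
0.48 [ 0.477 -0.128  0.38 ] F [-2.267 -4.571 -1.07 ] g 0.0358 7.2083
0.6 [ 0.491 -0.13   0.397] F [-3.032 -4.978  0.088] g 0.0356 7.725
0.72 [ 0.507 -0.133  0.411] F [-3.605 -4.732 -0.072] g 0.0359 8.2417
0.84 [ 0.525 -0.135  0.424] F [-3.489 -4.92   1.219] g 0.0361 8.7583
0.96 [ 0.545 -0.138  0.435] F [-3.04  -4.086  0.955] g 0.0356 9.275
1.08 [ 0.565 -0.141  0.442] F [-1.87  -4.637 -0.305] g 0.036 9.7917
1.2 [ 0.586 -0.144  0.447] F [-1.275 -4.628  0.091] g 0.0353 10.3083
1.32 [ 0.608 -0.147  0.45 ] F [-1.603 -4.684  0.257] g 0.0356 10.825
1.44 [ 0.63 -0.15  0.45] F [-0.868 -5.159  0.419] g 0.0358 11.3417
1.56 [ 0.652 -0.153  0.448] F [-0.305 -5.41   0.283] g 0.0356 11.8583
1.68 [ 0.673 -0.157  0.443] F [ 0.054 -5.416  0.933] g 0.0355 12.375
1.8 [ 0.693 -0.159  0.436] F [-1.594 -4.51   2.907] g 0.0353 12.8917
```

View pics/s2.png

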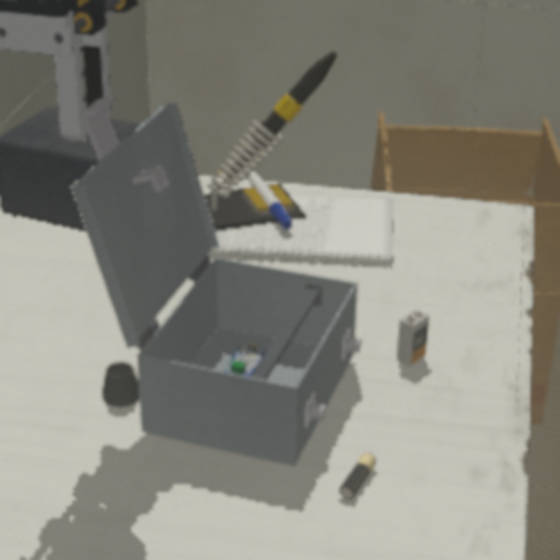

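The lid stands well past upright and the bystanders haven't moved. I'll push it on to the stop, ease the paddle back, release and retreat.

```bash
python3 - <<'E'
from workcell import *
from geo import *
np.set_printoptions(precision=3,suppress=True)
def rep(t):
    s=read_state(); print(t,np.array(s["tcp_pos"]),"F",np.array(s["force"]),"g",round(s["opening"],4),s["time_s"])
print(servo_line(tcp(1.88,.36),.04,threshold=12)); rep("stop")
servo_line(tcp(1.86,.2),.04,threshold=12); rep("eased")
move_gripper(.094); rep("open")
p=np.array(read_state()["tcp_pos"]); servo_line(p+.1*Z,.1,threshold=10); rep("up")
servo_line(np.array(read_state()["tcp_pos"])-.2*bx,.2); wait(.5); rep("away")
cv2.imwrite("pics/s3.png",cv2.resize(capture("scene")["pixels"][80:345,235:500,::-1],None,fx=2,fy=2))
c=capture("side")["pixels"]; cv2.imwrite("pics/s4.png",cv2.resize(c[60:340,205:485,::-1],None,fx=2,fy=2))
E
python3 -c "
import cv2,numpy as np
a=cv2.imread('pics/s3.png');b=cv2.imread('pics/s4.png');b=cv2.resize(b,(400,400));a=cv2.resize(a,(400,400));cv2.imwrite('pics/s5.png',np.hstack([a,b]))"
```

```text
False
stop [ 0.706 -0.161  0.429] F [-2.462 -4.649  1.649] g 0.0347 13.4583
eased [ 0.692 -0.159  0.436] F [-0.906 -4.983 -0.406] g 0.0352 14.0083
open [ 0.693 -0.158  0.437] F [-0.189 -0.033  0.005] g 0.094 15.0167
up [ 0.693 -0.158  0.536] F [-0.235 -0.746 -0.637] g 0.0939 16.1667
away [ 0.495 -0.13   0.536] F [ 0.386  0.105 -0.837] g 0.0939 17.8167
```

View pics/s5.png

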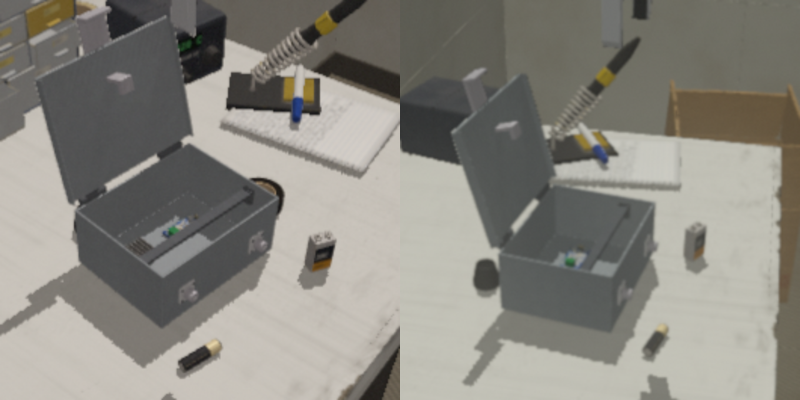

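The lid is open and the paddle is in line with it. Its lip shows above the lid's edge and nothing has shifted. One quick numeric check of the lid angle, then I hand in.

Run:
```python
from geo import *
f,cx,cy,k,E=CAM["side"]
px=np.array([[57,105],[128,77]])*.7+[205,60]; print(px)
K=np.array([[f,0,cx],[0,f,cy],[0,0,1.]])
for th in (1.6,1.7,1.8,1.85):
    P=np.array([H+(-.15*np.cos(th)+.0025*np.sin(th))*bx+(.15*np.sin(th)+.0025*np.cos(th))*Z+s*.092*by for s in (1,-1)])
    q=(P-E[:,3])@E[:,:3]; print(th,cv2.projectPoints(q,np.zeros(3),np.zeros(3),K,np.array([k,0,0,0.]))[0][:,0].round(1).tolist())
```

```text
[[244.9 133.5]
 [294.6 113.9]]
1.6 [[260.8, 153.0], [305.5, 110.7]]
1.7 [[252.1, 152.5], [297.7, 110.4]]
1.8 [[243.7, 152.8], [290.1, 111.0]]
1.85 [[239.6, 153.4], [286.5, 111.5]]
```

One corner reading is off vertically, so I'll take one closer look at that edge before handing in.

```bash
python3 -c "
import cv2,numpy as np
f=lambda n:cv2.resize(cv2.imread(n)[60:360,40:240],(400,600),interpolation=cv2.INTER_NEAREST)
cv2.imwrite('pics/s6.png',np.hstack([f('pics/s2.png'),f('pics/s4.png')]))"
```

```text
(no output)
```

View pics/s6.png

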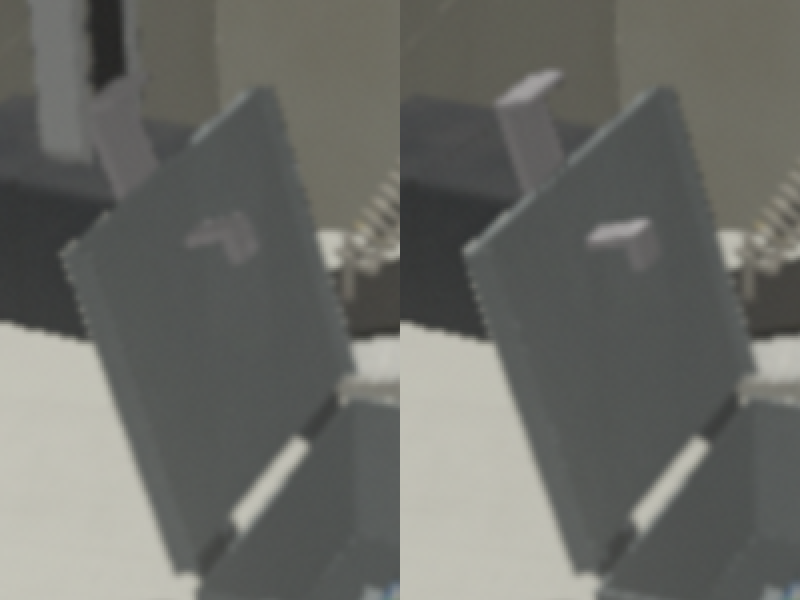

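The left lid corner is at side pixel (241,152) and the right one at (292,112). That puts the lid at about 1.8 rad, with the paddle flat along it.

```bash
python3 -c "
from workcell import *
print(hand_in())"
```

```text
the job is handed in; nothing more can be done
None
```

I handed the job in with the lid swung back to about 1.8 rad (measured from the side camera), the paddle sprung back flat, the gripper clear of everything, and the tape, loupe, cell and battery apparently where they were; `hand_in()` gave no verdict.

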